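# Line up sample bottles by size for the label reader

### The arm

A 6-joint arm with a two-finger parallel gripper is mounted at the origin on the work surface. World frame = base frame: x ahead of the robot, y to its left, z up, the work surface at z = 0. Lengths are in m, angles in rad, forces in N, time in s.
With the tool pointing down it reaches from about 0.4 to 0.925 m from the base axis. Payload 3.4 kg.
Tool frame: the origin (TCP) lies between the finger pads; the fingertips stand 19 mm ahead of it and the grasp point (between the pads) is the TCP; z points along the fingers, y is the direction in which the jaws open and shut (so a half turn about z gives the same grasp; the last joint's range is limited). The gripper opens to 85 mm and grips with 20 to 120 N. Pads are 22 mm wide; open, the fingers measure 114 mm over their backs; the gripper's body (76 mm by 85 mm) begins 54 mm behind the grasp point. The pads swing forward as they close: fully open they stand 13 mm farther back than shut.
Start: joints at [1.238, 0.307, 1.506, -0, 1.328, -0.073], TCP at [0.148, 0.556, 0.25] pointing down, gripper open.
Joint ranges: [-3.12, 3.12], [-1.05, 2.28], [0.14, 2.33], [-1.42, 4.57], [0.1, 2.73], [-2.68, 2.68]. Speed limits (rad/s): [2.57, 2.57, 3.14, 3.14, 3.14, 3.14].

### API

Orientations are given as a unit quaternion [w, x, y, z].
In Python, from station import ctrl gives the robot as it stands.
- The arm moves only by the shell command python3 -m handwheel 'ROWS' [OPENING] [FORCE]. ROWS is JSON, a list that holds one entry, the list of rows, each a list of 6 numbers: the shift along the tool's x, y, z in units of 2.5 cm (1.0 is 2.5 cm), then the turn, a rotation vector about the tool's x, y, z in units of 0.08 rad (1.0 is 0.08 rad). A call has 1 to 12 rows; each row shifts and turns the commanded pose from where the row before left it, along the tool's axes as they then stand; what a row does not reach is not made up. A row lasts 1/10 s, in which the tool goes at most 50 mm and 8.59 degrees, less where a joint would pass 70% of its speed; a pose out of reach is approached as far as the arm can. A call with a number of a shift or a turn outside -1 to 1 is refused whole. A call with a gripper value outside its range is refused whole. OPENING is the gripper command: -1 is shut, 1 is fully open, values between are in proportion, set as the call begins (- or left out, the last holds). The fingers move at their own pace and stop on an object; FORCE is the grip in N (left out, the last holds). Time passes only in rows, so rows that do not move let the fingers close. It gives the time, the measured TCP pose, the force and the opening at its end, in the units of the state.
- ctrl.observe(): the state, without advancing time (a new reading comes with each control period).
- ctrl.snapshot(name): name is "scene" or "top" or "wrist"; returns the picture (420x560x3 uint8, red, green, blue); there is no depth.
- ctrl.get_calibration(name): a dict with "fx", "fy", "cx", "cy" (pixels), "k1" (the pictures are not rectified: a ray, as slopes to the right and down, at radius r is drawn at 1 + k1 r^2 times it, then the intrinsics apply), "rvec" (rotation vector, rad) and "tvec" (3), from world to camera coordinates, as OpenCV has them. Camera axes: x right, y down, z forward; pixel columns grow to the right and rows downward; lengths in m; the calibration is good to about 2 mm. A picture is of the moment at which its call begins: read the wrist's pose just before it. get_calibration takes no time and is no camera call; for the wrist camera it gives the pose at the moment of the call.
- ctrl.hand_in(): hands the job in, once; it reports no verdict.
The state is a dict: "t": time; "qpos": joint angles; "qd": joint speeds; "tau": joint torques, N m; "tcp_pos": TCP position; "tool_rot": TCP orientation; "contact_force": force on the tool from outside, world axes, zero at the start; "moment": the same for the moment, N m; "finger_gap": finger opening in m.
Only numpy, scipy, OpenCV 4.12 (cv2) and the standard library are available. Lean on these libraries where they do the work, as an engineer would, in place of code of your own. Each camera call takes 0.05 s, during which the arm holds its last target.

### The job

Line the four loose sample bottles up by size on the row of black pads, one standing upright in the middle of each pad: the smallest on the pad next to the grey label reader, then ever larger, the largest at the far end. Do not let any bottle fall over, and leave the glass flask where it stands.

Things in the scene. Friction and masses are not known exactly. Their poses are not given: they have to be found in the camera images.
- bottle_a_mid (a point): the smallest of four loose white round sample bottles with blue screw caps, standing on the bench between the robot and the strip: 60 mm tall with its cap, straight body 36 mm in diameter up to 44 mm above its foot, cap 30 mm in diameter, about 50 g. The point is on its axis half-way up, 30 mm above its foot; z up its axis
- bottle_b_mid (a point): the second smallest of four loose white round sample bottles with blue screw caps, standing on the bench between the robot and the strip: 80 mm tall with its cap, straight body 43 mm in diameter up to 61 mm above its foot, cap 36 mm in diameter, about 90 g. The point is on its axis half-way up, 40 mm above its foot; z up its axis
- bottle_c_mid (a point): the second largest of four loose white round sample bottles with blue screw caps, standing on the bench between the robot and the strip: 102 mm tall with its cap, straight body 50 mm in diameter up to 80 mm above its foot, cap 42 mm in diameter, about 160 g. The point is on its axis half-way up, 51 mm above its foot; z up its axis
- bottle_d_mid (a point): the largest of four loose white round sample bottles with blue screw caps, standing on the bench between the robot and the strip: 126 mm tall with its cap, straight body 58 mm in diameter up to 102 mm above its foot, cap 48 mm in diameter, about 280 g. The point is on its axis half-way up, 63 mm above its foot; z up its axis
- pad_p_top (a point): black rubber pad, a fixed flat disc 70 mm in diameter and 3 mm thick, one of four identical ones in a row at 90 mm spacing along the low aluminium strip (90 x 500 mm, its top 12 mm above the bench); the outermost pad at the strip's -y end. The point is the centre of the pad's upper face, 15 mm above the bench; y runs along the row, x across it
- pad_q_top (a point): black rubber pad, a fixed flat disc 70 mm in diameter and 3 mm thick, one of four identical ones in a row at 90 mm spacing along the low aluminium strip (90 x 500 mm, its top 12 mm above the bench); the inner pad next to pad_p. The point is the centre of the pad's upper face, 15 mm above the bench; y runs along the row, x across it
- pad_r_top (a point): black rubber pad, a fixed flat disc 70 mm in diameter and 3 mm thick, one of four identical ones in a row at 90 mm spacing along the low aluminium strip (90 x 500 mm, its top 12 mm above the bench); the inner pad next to pad_s. The point is the centre of the pad's upper face, 15 mm above the bench; y runs along the row, x across it
- pad_s_top (a point): black rubber pad, a fixed flat disc 70 mm in diameter and 3 mm thick, one of four identical ones in a row at 90 mm spacing along the low aluminium strip (90 x 500 mm, its top 12 mm above the bench); the outermost pad at the strip's +y end. The point is the centre of the pad's upper face, 15 mm above the bench; y runs along the row, x across it
- reader: grey label reader, an upright box 60 mm across the strip, 44 mm along it and 70 mm tall, fixed on one end of the strip (either end, it varies), its centre 85 mm beyond the centre of the outermost pad there; the other end carries only a flat metal stop 14 mm high, its centre likewise 85 mm beyond the outermost pad. Origin at the centre of its underside, 12 mm above the bench
- flask: empty conical glass flask, loose, 74 mm across its foot and 108 mm tall, standing to one side of the strip; a bystander. Origin at the centre of its underside
There are look-alikes about, which are no part of the job. What is shaped like the part that bears bottle_a_mid but green is not meant.

How it is judged:
By the outcome, as a careful person would: the job done as asked, in the order asked, and still so for the second after the job is handed in, with the robot touching nothing.
It also fails if it takes over 112 s, if anything falls off the work surface, if the arm or the gripper's body presses on something with over 40 N, if the wrist force passes 120 N, or if a joint passes its speed limit or range.

## Working session

There is one attempt and no reset: what is moved stays moved. The work goes in short steps, Python scripts to look and compute and a shell command to move; the robot and the scene stay as the last step left them, time stands still between calls to the robot, and variables do not carry over. Pictures are saved under pics/ and viewed, and the job is handed in when it is done.

```bash
ls; mkdir -p pics; python3 - <<'E'
from station import ctrl
import cv2
s=ctrl.observe(); print(s)
for n in ("scene","top","wrist"):
    im=ctrl.snapshot(n); cv2.imwrite(f"pics/{n}0.png",im[:,:,::-1]); print(n,ctrl.get_calibration(n))
E
```

```text
pics
{'t': 0.0, 'qpos': array([ 1.23748775e+00,  3.07606807e-01,  1.50770888e+00, -8.97747162e-07,
        1.32840235e+00, -7.35010615e-02]), 'qd': array([-0.00055849,  0.00029817, -0.00093657,  0.00039009, -0.00183354,
        0.00028198]), 'tau': array([ 2.24001615e-04, -4.57536328e+01, -2.51924926e+01, -2.93761614e-04,
        1.32811177e-02,  1.82079708e-05]), 'tcp_pos': array([0.14751646, 0.55505353, 0.24934826]), 'tool_rot': array([-2.14243223e-04,  1.29538533e-01,  9.91573819e-01, -1.04087519e-03]), 'contact_force': array([ 0.22652314, -0.19687141,  0.74251291]), 'moment': array([ 0.0453624 , -0.01371236, -0.00996889]), 'finger_gap': 0.08498307192652331}
scene {'fx': 515.373887868445, 'fy': 515.373887868445, 'cx': 277.44080643091434, 'cy': 216.5311381956086, 'k1': 0.002691545985535222, 'rvec': array([ 1.43691389,  2.01374316, -0.92636541]), 'tvec': array([ 0.1864156 , -0.29018791,  1.88865365])}
top {'fx': 465.6306834286946, 'fy': 465.6306834286946, 'cx': 278.37009347074854, 'cy': 208.8293902908417, 'k1': -0.012535430511593948, 'rvec': array([ 2.05373138, -2.17330433,  0.22153317]), 'tvec': array([0.03386762, 0.56123763, 1.39724978])}
wrist {'fx': 329.47638918165984, 'fy': 329.47638918165984, 'cx': 282.23255452423246, 'cy': 211.638835164527, 'k1': 0.015046897285437054, 'rvec': array([-2.27543282, -1.74938215, -0.28537812]), 'tvec': array([-0.57345918, -0.04127346,  0.38085161])}
```

View pics/scene0.png

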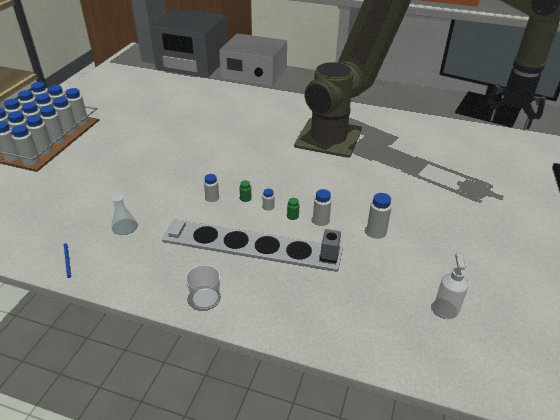

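View pics/top0.png

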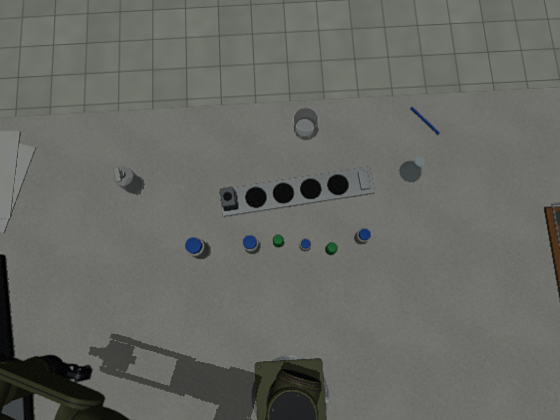

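View pics/wrist0.png

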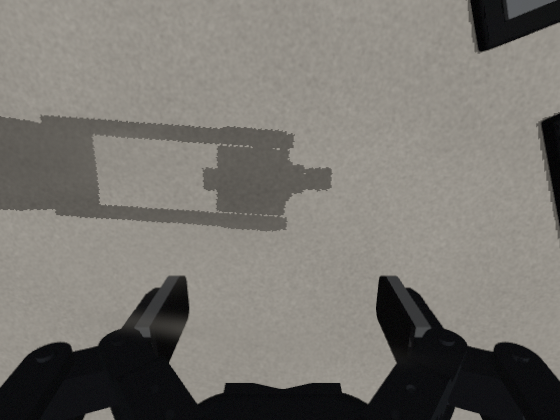

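```bash
cat > h.py <<'E'
import numpy as np, cv2
from station import ctrl
from scipy.spatial.transform import Rotation as R
def snap(n,f=None):
    c=ctrl.get_calibration(n); im=ctrl.snapshot(n)
    if f: cv2.imwrite(f"pics/{f}.png",im[:,:,::-1])
    return im,c
def K(c): return np.array([[c['fx'],0,c['cx']],[0,c['fy'],c['cy']],[0,0,1.]]),np.array([c['k1'],0,0,0,0.])
def ray(c,uv):
    k,d=K(c); p=cv2.undistortPoints(np.array([[uv]],float),k,d)[0,0]
    Rm=cv2.Rodrigues(c['rvec'])[0]; return -Rm.T@c['tvec'], Rm.T@np.array([p[0],p[1],1])
def plane(c,uv,z):
    o,d=ray(c,uv); return o+d*(z-o[2])/d[2]
def proj(c,P):
    k,d=K(c); return cv2.projectPoints(np.array(P,float).reshape(-1,3),c['rvec'],c['tvec'],k,d)[0][:,0]
def blobs(mask,amin=20):
    n,l,st,ce=cv2.connectedComponentsWithStats(mask.astype(np.uint8)); 
    return [(ce[i],st[i]) for i in range(1,n) if st[i][4]>=amin]
def blue(im):
    h=cv2.cvtColor(im,cv2.COLOR_RGB2HSV); return (h[...,0]>100)&(h[...,0]<130)&(h[...,1]>130)&(h[...,2]>50)
def black(im): return im.max(2)<40
def tool():
    s=ctrl.observe(); w,x,y,z=s['tool_rot']; return s['tcp_pos'],R.from_quat([x,y,z,w])
E
python3 - <<'E'
from h import *
for n in("top","scene"):
    im,c=snap(n)
    for ce,s in blobs(blue(im)): print(n,'blue',ce.round(1),s, [plane(c,ce,z)[:2].round(3).tolist() for z in(.06,.08,.102,.126)])
    for ce,s in blobs(black(im),100): print(n,'black',ce.round(1),s,plane(c,ce,.015).round(4)[:2])
    h=im.copy(); 
    y0,y1,x0,x1=((150,270,170,450) if n=="top" else(150,280,140,420))
    cv2.imwrite(f"pics/{n}crop.png",cv2.resize(im[y0:y1,x0:x1,::-1],None,fx=2.8,fy=2.8,interpolation=cv2.INTER_CUBIC))
E
```

```text
top blue [424.5 120.1] [411 107  28  27  82] [[0.829, -0.489], [0.821, -0.482], [0.813, -0.474], [0.803, -0.466]]
top blue [364.1 234. ] [359 229  11  11  96] [[0.468, -0.257], [0.465, -0.254], [0.462, -0.249], [0.458, -0.245]]
top blue [249.2 241.8] [243 236  13  13 139] [[0.463, 0.097], [0.461, 0.096], [0.458, 0.095], [0.454, 0.094]]
top blue [192.8 245.1] [185 238  16  16 194] [[0.463, 0.271], [0.46, 0.268], [0.457, 0.264], [0.454, 0.259]]
top blue [305.2 243.2] [301 239   9   9  63] [[0.449, -0.074], [0.447, -0.073], [0.444, -0.071], [0.441, -0.07]]
top black [337.5 184.4] [328 175  20  20 314] [ 0.6415 -0.195 ]
top black [310.3 188.6] [300 179  21  20 321] [ 0.6325 -0.1055]
top black [282.8 192.7] [273 183  20  20 316] [ 0.6237 -0.0155]
top black [255.4 197. ] [245 188  21  20 317] [0.6144 0.0736]
top black [552.1 251.6] [544 208  16  88 102] [ 0.3839 -0.8561]
top black [ 48.6 367. ] [   0  255  129  165 4153] [0.1231 0.7228]
top black [294.8 380.9] [ 267  361   55   49 1039] [ 0.0431 -0.0179]
top black [ 34.9 387.9] [  0 373  71  30 131] [0.0648 0.7617]
top black [255.9 385.4] 
[... 2241 characters left out ...]
ue [ 66.8 260.5] [ 64 244   7  34 106] [[0.895, -0.46], [0.91, -0.443], [0.926, -0.424], [0.944, -0.404]]
scene black [544.    6.1] [531   0  29  16 338] [-1.773   0.8176]
scene black [499.9  95.7] [ 440   20  105  108 3049] [-0.5246  0.589 ]
scene black [177.4  42.9] [162  33  31  21 473] [-0.5749 -0.9078]
scene black [319.9 101.7] [305  84  44  37 668] [-0.227  -0.0944]
scene black [557.  172.5] [553 164   7  25 101] [-0.0143  0.773 ]
scene black [205.  234.6] [194 227  23  16 294] [ 0.6459 -0.1939]
scene black [235.6 239.6] [224 232  24  17 304] [ 0.6366 -0.1043]
scene black [266.5 244.9] [255 237  24  17 308] [ 0.6283 -0.0154]
scene black [298.3 250.1] [287 242  24  17 319] [0.619 0.074]
```

View pics/scenecrop.png

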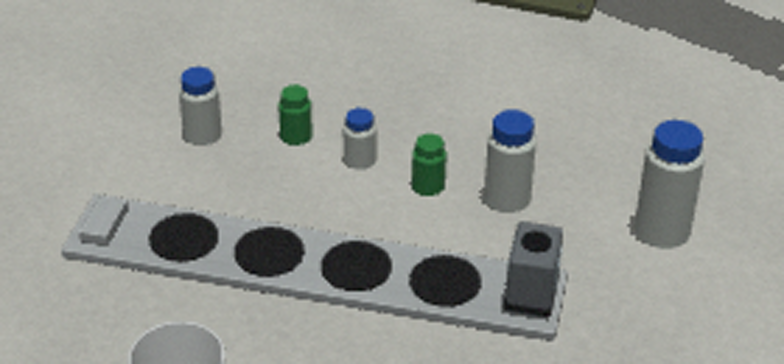

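View pics/topcrop.png

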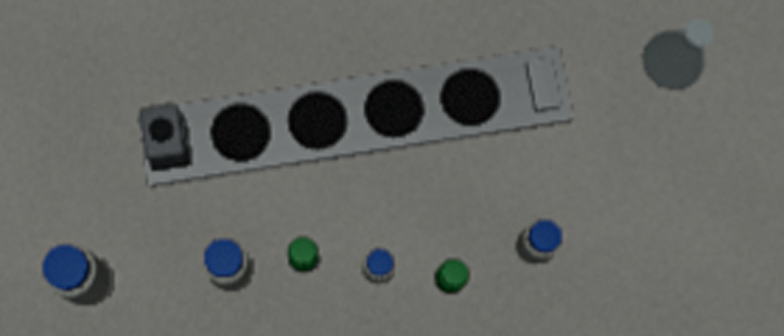

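Candidates (top image): blue caps D (193,245), C (249,242), A (305,243), B (364,234). The green look-alikes at (278,240) and (332,248) are excluded, and so are the blue-capped bottles in the rack at far left of the scene view. The reader is at (228,198), which is the +y end, so A→S, B→R, C→Q, D→P. The crop shows four pads in a row, with the cap sizes consistent with this choice.

```bash
python3 -m handwheel '[[[0,0,0,0,0,1],[0,0,0,0,0,1],[0,0,0,0,0,1],[0,0,0,0,0,1],[0,0,0,0,0,1],[0,0,0,0,0,1],[0,0,0,0,0,1],[0,0,0,0,0,1],[0,0,0,0,0,1],[0,0,0,0,0,1],[0,0,0,0,0,1],[0,0,0,0,0,1]]]' 1 40
python3 -m handwheel '[[[0,0,0,0,0,1],[0,0,0,0,0,1],[0,0,0,0,0,1],[0,0,0,0,0,1],[0,0,0,0,0,0.4]]]'
cat >> h.py <<'E'
def go(x,y,z=None,yaw=None):
    p,r=tool(); m=r.as_matrix(); t=np.array([x,y,p[2] if z is None else z])
    print('tcp',p.round(4),'toolx',m[:,0].round(3),'tooly',m[:,1].round(3),'tilt',m[:2,2].round(4),'units xyz',(m.T@(t-p)/.025).round(2))
E
python3 - <<'E'
from h import *
c=ctrl.get_calibration('wrist'); p,r=tool(); o,d=ray(c,(280,210))
print('cam in tool',r.inv().apply(o-p), 'dir',r.inv().apply(d))
go(0.457,0.262); print(ctrl.observe()['qpos'])
E
```

```text
t: 1.45
tcp_pos: [0.1477, 0.5556, 0.2502]
tool_rot: [0.0, 0.574, 0.819, -0.0]
contact_force: [-0.1, -0.3, -0.7]
finger_gap: 0.0851
t: 1.95
tcp_pos: [0.1477, 0.5556, 0.2501]
tool_rot: [0.0, 0.708, 0.706, -0.0]
contact_force: [0.1, -0.0, -0.1]
finger_gap: 0.0853
cam in tool [ 8.14392788e-02  7.02841460e-06 -1.24118170e-01] dir [-0.31424856 -0.00776976  0.94934616]
tcp [0.1477 0.5556 0.2501] toolx [ 0.003  1.    -0.   ] tooly [ 1.    -0.003 -0.   ] tilt [-0.0001 -0.0004] units xyz [-11.7   12.41   0.  ]
[1.23748057e+00 3.06944718e-01 1.50666354e+00 7.91189320e-06
 1.32840932e+00 1.24086857e+00]
```

```bash
python3 -m handwheel '[[[-0.98,1,0,0,0,0],[-0.98,1,0,0,0,0],[-0.98,1,0,0,0,0],[-0.98,1,0,0,0,0],[-0.98,1,0,0,0,0],[-0.98,1,0,0,0,0],[-0.98,1,0,0,0,0],[-0.98,1,0,0,0,0],[-0.98,1,0,0,0,0],[-0.98,1,0,0,0,0],[-0.95,1,0,0,0,0],[-0.95,1,0,0,0,0]]]'
python3 -m handwheel '[[[0,0.4,0,0,0,0],[0,0,0,0,0,0]]]'
python3 - <<'E'
from h import *
im,c=snap('wrist','w1'); go(0.457,0.262)
for ce,s in blobs(blue(im),100): print(ce,s,plane(c,ce,.126))
E
```

```text
t: 3.15
tcp_pos: [0.4483, 0.2617, 0.2503]
tool_rot: [-0.0, 0.708, 0.707, 0.0]
contact_force: [-0.1, -0.2, 0.6]
finger_gap: 0.0856
t: 3.35
tcp_pos: [0.4589, 0.2627, 0.2502]
tool_rot: [-0.0, 0.708, 0.706, 0.0]
contact_force: [-0.3, -0.4, 0.2]
finger_gap: 0.0854
tcp [0.4576 0.2631 0.2501] toolx [0.002 1.    0.   ] tooly [ 1.    -0.002 -0.001] tilt [-0.0008  0.0005] units xyz [-0.04 -0.02 -0.  ]
[278.27324478 203.91129032] [ 248  180   58   51 2108] [0.4556131  0.26701534 0.126     ]
[282.09381238 357.55289421] [ 263  342   39   32 1002] [0.45804942 0.11727338 0.126     ]
```

View pics/w1.png

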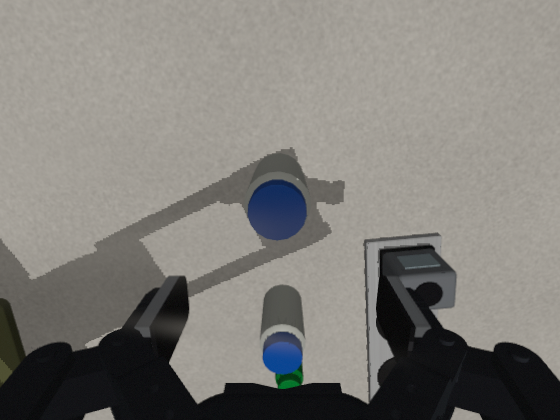

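```bash
cat >> h.py <<'E'
def blue2(im):
    h=cv2.cvtColor(im,cv2.COLOR_RGB2HSV); return (h[...,0]>105)&(h[...,0]<128)&(h[...,1]>110)&(h[...,2]>25)
def cap(im,c,H,rc,amin=300):
    # far rim (away from camera foot) of the top disc + side extremes
    for ce,s in blobs(cv2.morphologyEx(blue2(im).astype(np.uint8),cv2.MORPH_OPEN,np.ones((3,3))),amin):
        u=s[0]+s[2]/2-.5; vb=s[1]+s[3]-.5
        P=plane(c,(u,vb),H); o,_=ray(c,(u,vb)); d=(P-o)[:2]; d/=np.linalg.norm(d)
        print('blob',s,'axis',(P[:2]-rc*d).round(4), 'width',np.linalg.norm(plane(c,(s[0]-.5,ce[1]),H)-plane(c,(s[0]+s[2]-.5,ce[1]),H)).round(4))
E
python3 - <<'E'
from h import *
im,c=snap('wrist'); cap(im,c,.126,.024); cap(im,c,.102,.021)
im,c=snap('top'); cap(im,c,.126,.024,150)
o,_=ray(c,(0,0));print(o)
E
```

```text
blob [ 250  181   58   59 2638] axis [0.455 0.261] width 0.046
blob [264 342  39  32 999] axis [0.4576 0.1231] width 0.0363
blob [ 250  181   58   59 2638] axis [0.4545 0.2476] width 0.0504
blob [264 342  39  32 999] axis [0.4576 0.0964] width 0.0398
[0.26514453 0.01487089 1.48253798]
```

```bash
python3 -m handwheel '[[[-0.1,-0.1,0.6,0,0,0],[0,0,1,0,0,0],[0,0,1,0,0,0],[0,0,1,0,0,0],[0,0,1,0,0,0],[0,0,1,0,0,0],[0,0,0.7,0,0,0],[0,0,0.4,0,0,0],[0,0,0,0,0,0],[0,0,0,0,0,0]]]'
python3 - <<'E'
from h import *
im,c=snap('wrist','w2'); go(0.455,0.261,.083); cap(im,c,.126,.024)
E
```

```text
t: 4.5
tcp_pos: [0.4549, 0.261, 0.0833]
tool_rot: [0.0, 0.707, 0.707, 0.0]
contact_force: [1.0, -0.1, 0.6]
finger_gap: 0.0854
tcp [0.4553 0.2611 0.0837] toolx [0.    1.    0.001] tooly [ 1.    -0.     0.001] tilt [0.0015 0.0008] units xyz [-0.   -0.01  0.03]
blob [  208   286   148   110 12241] axis [0.4546 0.2772] width 0.0444
```

View pics/w2.png

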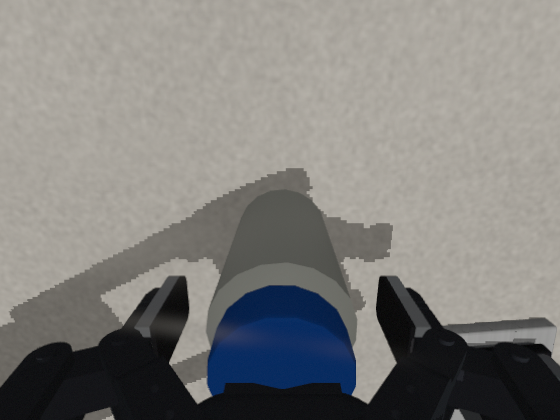

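D stands between the jaws: cap at (282,340), fingers at x 180 and 385. Closing.

```bash
python3 -m handwheel '[[[0,0,0,0,0,0],[0,0,0,0,0,0],[0,0,0,0,0,0],[0,0,0,0,0,0],[0,0,0,0,0,0],[0,0,0,0,0,0],[0,0,0,0,0,0],[0,0,0,0,0,0]]]' -1 40
python3 -m handwheel '[[[0,0,-0.3,0,0,0],[0,0,-0.6,0,0,0],[0,0,-1,0,0,0],[0,0,-1,0,0,0],[0,0,-1,0,0,0],[0,0,-1,0,0,0],[0,0,-0.7,0,0,0],[0,0,-0.4,0,0,0],[0,0,0,0,0,0]]]'
python3 - <<'E'
from h import *
im,c=snap('wrist','w3'); go(0.6435,-0.1945)
im,c=snap('scene','s3')
E
```

```text
t: 5.35
tcp_pos: [0.4552, 0.2606, 0.0839]
tool_rot: [0.0, 0.708, 0.707, 0.001]
contact_force: [-1.5, 0.0, 5.0]
finger_gap: 0.0574
t: 6.25
tcp_pos: [0.4555, 0.2606, 0.2341]
tool_rot: [0.0, 0.707, 0.707, 0.001]
contact_force: [-0.1, 0.7, -3.4]
finger_gap: 0.0573
tcp [0.4549 0.2603 0.2329] toolx [0.001 1.    0.   ] tooly [ 1.    -0.001  0.   ] tilt [0.0005 0.0002] units xyz [-18.18   7.56   0.  ]
```

View pics/s3.png

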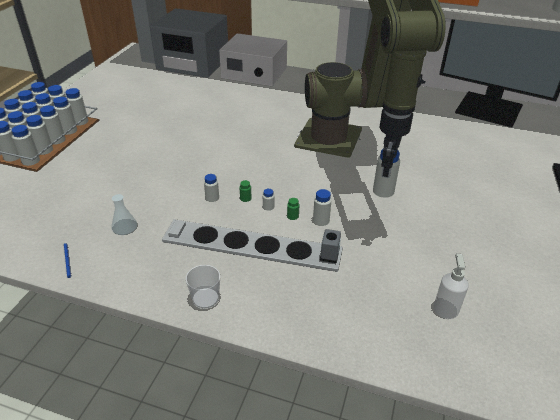

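View pics/w3.png

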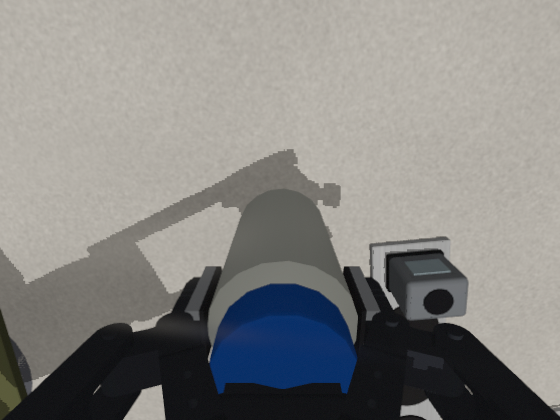

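D is held upright between the pads, gap 57 mm, and its foot at about (285,190) in the wrist view is clear of everything. Carrying it to pad P.

```bash
python3 -m handwheel '[[[-0.4,0.16,0,0,0,0],[-0.8,0.33,0,0,0,0],[-1,0.42,0,0,0,0],[-1,0.42,0,0,0,0],[-1,0.42,0,0,0,0],[-1,0.42,0,0,0,0],[-1,0.42,0,0,0,0],[-1,0.42,0,0,0,0],[-1,0.42,0,0,0,0],[-1,0.42,0,0,0,0],[-1,0.42,0,0,0,0]]]'
python3 -m handwheel '[[[-1,0.42,0,0,0,0],[-1,0.42,0,0,0,0],[-1,0.42,0,0,0,0],[-1,0.42,0,0,0,0],[-1,0.42,0,0,0,0],[-1,0.42,0,0,0,0],[-1,0.42,0,0,0,0],[-0.7,0.3,0,0,0,0],[-0.3,0.1,0,0,0,0],[0,0,0,0,0,0],[0,0,0,0,0,0]]]'
python3 - <<'E'
from h import *
im,c=snap('wrist','w4'); go(0.6435,-0.1945,.1)
for ce,s in blobs(black(im),300): print('black',ce.round(1),s,plane(c,ce,.015).round(4)[:2])
E
```

```text
t: 7.45
tcp_pos: [0.5609, 0.0034, 0.2313]
tool_rot: [-0.001, 0.708, 0.707, -0.001]
contact_force: [-0.1, -0.1, -2.9]
finger_gap: 0.057
t: 8.55
tcp_pos: [0.644, -0.1939, 0.2323]
tool_rot: [-0.001, 0.707, 0.707, -0.0]
contact_force: [0.3, -1.4, -4.1]
finger_gap: 0.0569
tcp [ 0.644  -0.1936  0.2325] toolx [0.    1.    0.001] tooly [ 1.    -0.    -0.001] tilt [-0.0012  0.0012] units xyz [-0.04 -0.02  5.3 ]
black [260.1  12.2] [ 224    0   72   31 1617] [ 0.6235 -0.0368]
black [270.9  92.4] [ 236   55   70   76 4102] [ 0.6324 -0.1047]
black [282.1 175.9] [ 249  152   64   46 1825] [ 0.6432 -0.1873]
black [290.9 378.5] [    4   267   556   153 32093] [ 0.6543 -0.4576]
black [208.1 298.9] [200 273  20  51 364] [ 0.5544 -0.3373]
black [183.8 301.2] [168 281  29  38 405] [ 0.525  -0.3405]
```

View pics/w4.png

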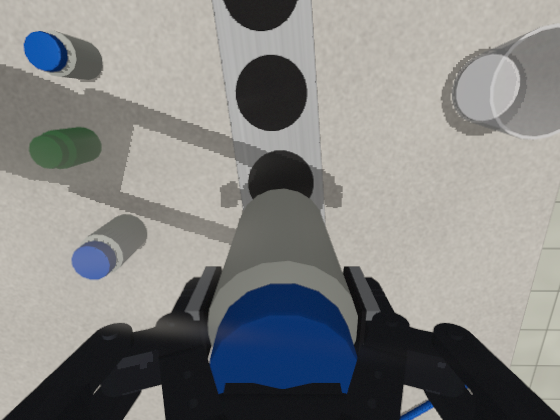

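```bash
python3 -m handwheel '[[[-0.04,-0.08,0.5,0,0,0],[0,0,1,0,0,0],[0,0,1,0,0,0],[0,0,1,0,0,0],[0,0,1,0,0,0],[0,0,0.5,0,0,0],[0,0,0.2,0,0,0],[0,0,0,0,0,0],[0,0,0,0,0,0]]]'
python3 - <<'E'
from h import *
im,c=snap('wrist','w5'); go(0.642,-0.1945,.0985); print(ctrl.observe()['contact_force'])
for ce,s in blobs(black(im),300): print('black',ce.round(1),s,plane(c,ce,.015).round(4)[:2])
im,c=snap('scene','s5'); cv2.imwrite('pics/s5c.png',cv2.resize(im[140:280,140:360,::-1],None,fx=3.5,fy=3.5,interpolation=cv2.INTER_CUBIC))
E
```

```text
t: 9.5
tcp_pos: [0.6436, -0.1959, 0.104]
tool_rot: [0.001, 0.707, 0.707, 0.0]
contact_force: [0.1, 0.4, -2.8]
finger_gap: 0.0569
tcp [ 0.6438 -0.1961  0.1043] toolx [ 0.001  1.    -0.001] tooly [ 1.    -0.001  0.003] tilt [ 0.0027 -0.001 ] units xyz [ 0.06 -0.07  0.23]
[-0.05464768 -0.3557265  -3.64227036]
black [264.8  78.8] [  207    21   114   119 10306] [ 0.6332 -0.1023]
black [278.9 187.9] [ 237  175   88   31 1139] [ 0.6414 -0.1696]
black [290.5 378.5] [    4   267   556   153 32119] [ 0.6503 -0.3306]
black [208.4 298.2] [199 272  22  52 368] [ 0.5884 -0.2545]
black [183.9 301. ] [168 280  29  40 414] [ 0.5699 -0.2569]
```

View pics/s5c.png

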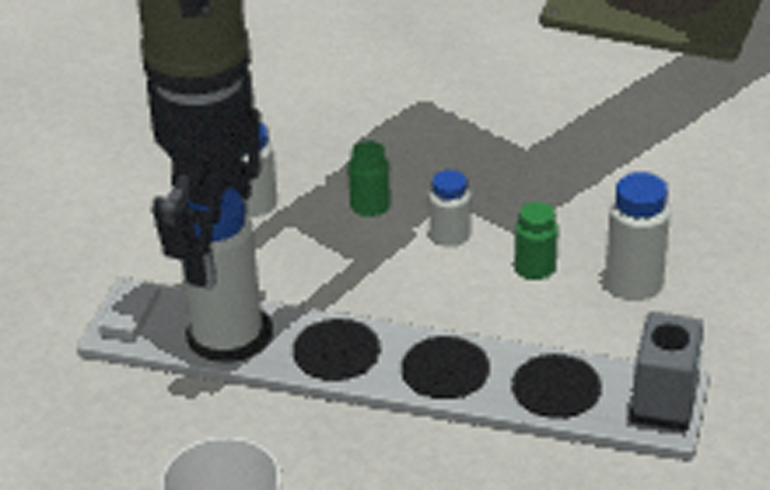

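View pics/w5.png

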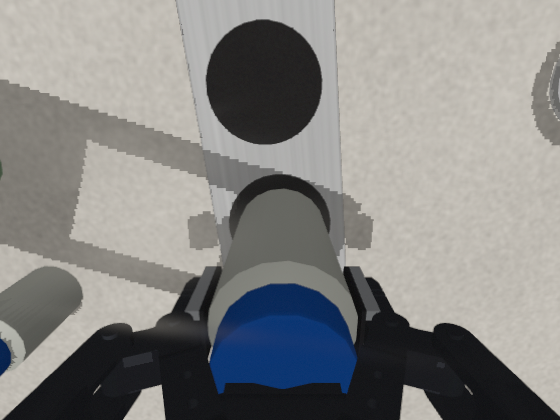

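```bash
python3 -m handwheel '[[[0.1,-0.07,0,0,0,0],[0,0,0.12,0,0,0],[0,0,0.08,0,0,0],[0,0,0.04,0,0,0],[0,0,0,0,0,0],[0,0,0,0,0,0]]]'
python3 - <<'E'
from h import *
im,c=snap('wrist','w6'); go(0.642,-0.1935,.0985); print(ctrl.observe()['contact_force'])
for ce,s in blobs(black(im),300)[:3]: print('black',ce.round(1),s,plane(c,ce,.015).round(4)[:2])
im,c=snap('scene'); cv2.imwrite('pics/s6c.png',cv2.resize(im[200:260,160:260,::-1],None,fx=6,fy=6,interpolation=cv2.INTER_CUBIC))
E
```

```text
t: 10.2
tcp_pos: [0.641, -0.1933, 0.0989]
tool_rot: [0.001, 0.707, 0.707, 0.0]
contact_force: [-2.4, 0.3, 8.2]
finger_gap: 0.0566
tcp [ 0.6411 -0.1933  0.0989] toolx [ 0.001  1.    -0.   ] tooly [ 1.    -0.001  0.001] tilt [ 0.0012 -0.0005] units xyz [-0.01  0.04  0.02]
[-3.13493634  0.94468582  7.26042442]
black [269.5  81.4] [  210    24   116   118 10309] [ 0.6336 -0.1014]
black [286.1 190.4] [242 181  83  25 672] [ 0.6435 -0.1674]
black [291.1 378.5] [    4   267   556   153 32056] [ 0.6479 -0.3228]
```

View pics/s6c.png

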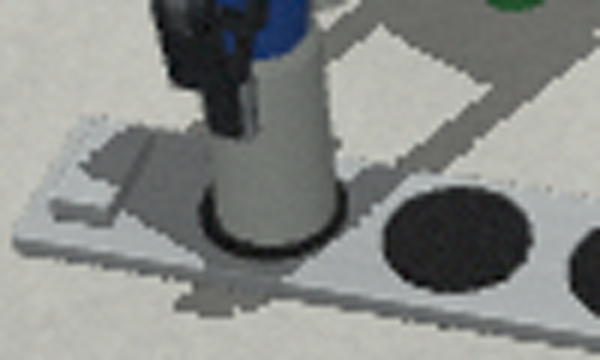

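View pics/w6.png

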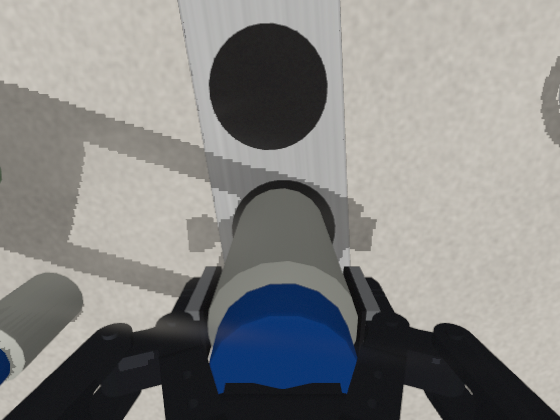

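D is down on P: 8 N upward, about 2 mm of even margin around it in both views. Releasing, then moving to B.

```bash
python3 -m handwheel '[[[0,0,0,0,0,0],[0,0,0,0,0,0],[0,0,0,0,0,0],[0,0,0,0,0,0],[0,0,0,0,0,0],[0,0,0,0,0,0]]]' 1
python3 -m handwheel '[[[0,0,-0.3,0,0,0],[0,0,-0.7,0,0,0],[0,0,-1,0,0,0],[0,0,-1,0,0,0],[0,0,-1,0,0,0],[0,0,-1,0,0,0],[-0.2,-0.5,0,0,0,0],[-0.3,-0.9,0,0,0,0],[-0.4,-1,0,0,0,0],[-0.4,-1,0,0,0,0],[-0.4,-1,0,0,0,0],[-0.4,-1,0,0,0,0]]]'
python3 -m handwheel '[[[-0.3,-1,0,0,0,0],[-0.1,-0.56,0,0,0,0],[0,0,0,0,0,0],[0,0,0,0,0,0]]]'
python3 - <<'E'
from h import *
im,c=snap('wrist','w7'); go(0.467,-0.256,.042); cap(im,c,.08,.018)
im,c=snap('scene','s7')
cv2.imwrite('pics/s7c.png',cv2.resize(im[140:280,140:360,::-1],None,fx=3.5,fy=3.5,interpolation=cv2.INTER_CUBIC))
E
```

```text
t: 10.9
tcp_pos: [0.641, -0.1933, 0.0966]
tool_rot: [-0.0, 0.707, 0.707, -0.0]
contact_force: [0.1, 0.8, -1.1]
finger_gap: 0.0855
t: 12.1
tcp_pos: [0.5037, -0.2457, 0.221]
tool_rot: [-0.001, 0.707, 0.707, -0.0]
contact_force: [-0.3, -1.6, -0.3]
finger_gap: 0.0858
t: 12.5
tcp_pos: [0.4673, -0.2556, 0.2219]
tool_rot: [0.0, 0.708, 0.707, 0.0]
contact_force: [0.6, -0.1, 0.6]
finger_gap: 0.0859
tcp [ 0.4678 -0.2556  0.2219] toolx [ 0.001  1.    -0.   ] tooly [ 1.    -0.001  0.001] tilt [ 0.0012 -0.0001] units xyz [-0.01 -0.04  7.2 ]
blob [ 511   95   49   79 3055] axis [ 0.6554 -0.2266] width 0.0378
blob [ 259  180   41   42 1363] axis [ 0.4649 -0.2547] width 0.0345
```

View pics/s7c.png

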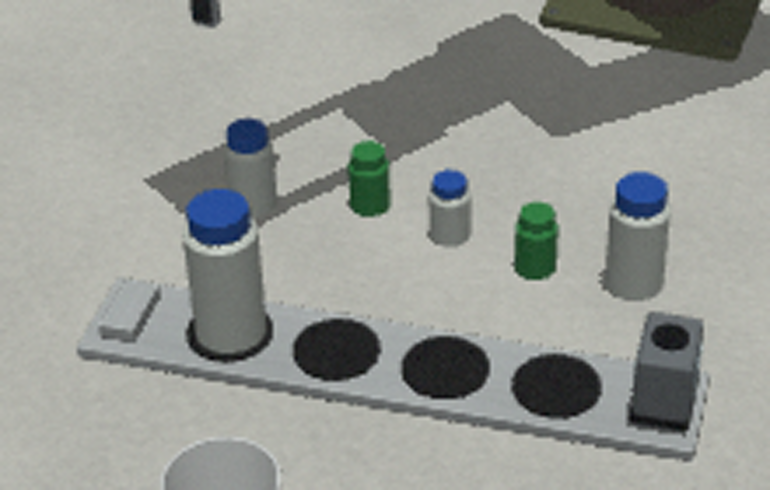

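View pics/w7.png

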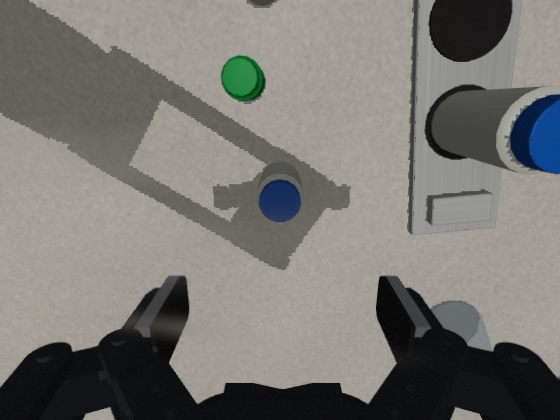

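D stands upright on P, base around (228,335) in the crop. B is alone under the jaws at (280,200), and its wrist fix agrees with the top view to within 1 mm.

```bash
python3 -m handwheel '[[[0.03,-0.12,0.5,0,0,0],[0,0,1,0,0,0],[0,0,1,0,0,0],[0,0,1,0,0,0],[0,0,1,0,0,0],[0,0,1,0,0,0],[0,0,1,0,0,0],[0,0,0.5,0,0,0],[0,0,0.2,0,0,0],[0,0,0,0,0,0],[0,0,0,0,0,0]]]'
python3 -m handwheel '[[[0,0,0,0,0,0],[0,0,0,0,0,0],[0,0,0,0,0,0],[0,0,0,0,0,0],[0,0,0,0,0,0],[0,0,0,0,0,0],[0,0,0,0,0,0],[0,0,0,0,0,0],[0,0,0,0,0,0]]]' -1 30
python3 -m handwheel '[[[0,0,-0.3,0,0,0],[0,0,-0.6,0,0,0],[0,0,-1,0,0,0],[0,0,-1,0,0,0],[0,0,-1,0,0,0],[0,0,-1,0,0,0],[0,0,-0.7,0,0,0],[0,0,-0.4,0,0,0],[0,0,0,0,0,0],[0,0,0,0,0,0]]]'
python3 - <<'E'
from h import *
im,c=snap('wrist','w8'); go(0.6245,-0.0145,.057)
E
```

```text
t: 13.7
tcp_pos: [0.4648, -0.2552, 0.0426]
tool_rot: [0.001, 0.707, 0.707, 0.0]
contact_force: [-0.1, -0.0, 0.0]
finger_gap: 0.0857
t: 14.6
tcp_pos: [0.4642, -0.2551, 0.0427]
tool_rot: [0.001, 0.707, 0.707, 0.0]
contact_force: [-0.8, 0.6, 6.6]
finger_gap: 0.0424
t: 15.6
tcp_pos: [0.4634, -0.2546, 0.1913]
tool_rot: [-0.001, 0.707, 0.707, -0.0]
contact_force: [-0.3, 0.4, -1.7]
finger_gap: 0.0421
tcp [ 0.4632 -0.2544  0.1908] toolx [0.001 1.    0.001] tooly [ 1.    -0.001 -0.002] tilt [-0.0018  0.0012] units xyz [9.6  6.45 5.35]
```

View pics/w8.png

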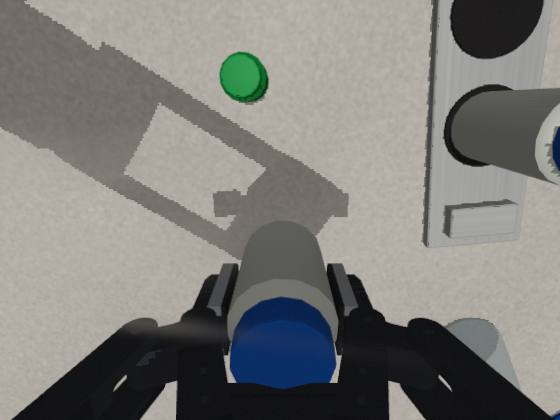

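B is held upright with its cap at (283,345). Moving it to R.

```bash
python3 -m handwheel '[[[0.4,0.27,0,0,0,0],[0.8,0.54,0,0,0,0],[1,0.67,0,0,0,0],[1,0.67,0,0,0,0],[1,0.67,0,0,0,0],[1,0.67,0,0,0,0],[1,0.67,0,0,0,0],[1,0.67,0,0,0,0],[1,0.67,0,0,0,0],[0.8,0.54,0,0,0,0],[0.4,0.27,0,0,0,0],[0.2,0.13,0,0,0,0]]]'
python3 -m handwheel '[[[0,0,0.5,0,0,0],[0,0,1,0,0,0],[0,0,1,0,0,0],[0,0,1,0,0,0],[0,0,1,0,0,0],[0,0,0.4,0,0,0],[0,0,0.2,0,0,0],[0,0,0,0,0,0]]]'
python3 - <<'E'
from h import *
im,c=snap('wrist','w9'); go(0.6245,-0.0145,.0575); print(ctrl.observe()['contact_force'])
for ce,s in blobs(black(im),300): print('black',ce.round(1),s,plane(c,ce,.015).round(4)[:2])
im,c=snap('scene'); cv2.imwrite('pics/s9c.png',cv2.resize(im[200:280,180:340,::-1],None,fx=5,fy=5,interpolation=cv2.INTER_CUBIC))
E
```

```text
t: 16.85
tcp_pos: [0.6253, -0.0135, 0.1907]
tool_rot: [-0.001, 0.707, 0.707, -0.001]
contact_force: [0.3, -0.4, -0.6]
finger_gap: 0.0421
t: 17.65
tcp_pos: [0.6248, -0.0156, 0.0639]
tool_rot: [-0.0, 0.708, 0.707, -0.0]
contact_force: [-0.1, -0.3, -0.0]
finger_gap: 0.0425
tcp [ 0.6255 -0.0155  0.0648] toolx [ 0.002  1.    -0.   ] tooly [ 1.    -0.002  0.001] tilt [ 0.0007 -0.0002] units xyz [ 0.04 -0.04  0.29]
[-0.38503014 -0.05755498 -1.26421444]
black [264.1  68.1] [  191     3   141   136 13408] [0.616  0.0806]
black [278.5 198.4] [248 193  63  12 435] [0.6226 0.0152]
black [290.8 376.1] [   12   238   541   182 32331] [ 0.6301 -0.1074]
black [213.2 300.1] [ 183  264   56   61 1055] [ 0.5825 -0.0491]
```

View pics/s9c.png

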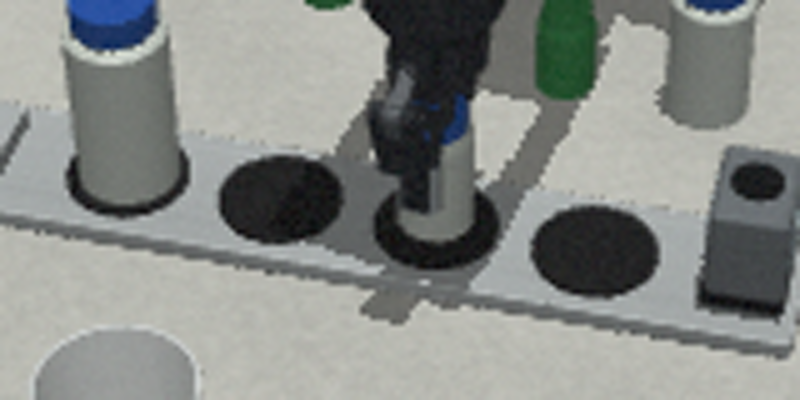

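View pics/w9.png

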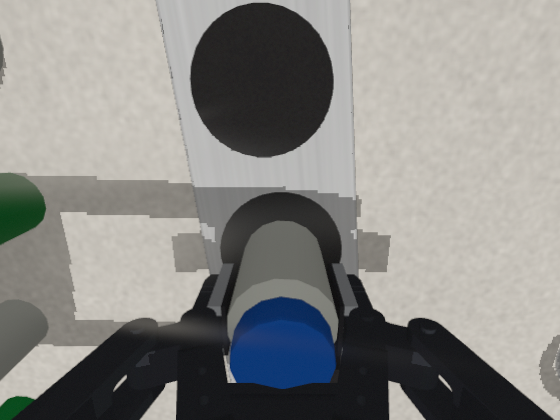

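```bash
python3 - <<'E'
from h import *
im=cv2.imread('pics/w9.png'); c=ctrl.get_calibration('wrist')
def padfit(im,c,x0,x1,y0,y1):
    m=np.zeros(im.shape[:2],np.uint8); m[y0:y1,x0:x1]=(im[y0:y1,x0:x1].max(2)<75)
    cs=max(cv2.findContours(m,0,2)[0],key=cv2.contourArea); h=cv2.convexHull(cs)[:,0].astype(float)
    P=np.array([plane(c,p,.015)[:2] for p in h]); (x,y),r=cv2.minEnclosingCircle((P*1000).astype(np.float32)); return x,y,r
print(padfit(im,c,170,350,0,170))
E
python3 -m handwheel '[[[0.02,-0.03,0.16,0,0,0],[0,0,0.09,0,0,0],[0,0,0.05,0,0,0],[0,0,0,0,0,0],[0,0,0,0,0,0]]]'
python3 - <<'E'
from h import *
im,c=snap('wrist','w10'); go(0.6245,-0.0145,.0575); print(ctrl.observe()['contact_force'])
im,c=snap('scene'); cv2.imwrite('pics/s10c.png',cv2.resize(im[200:280,180:340,::-1],None,fx=5,fy=5,interpolation=cv2.INTER_CUBIC))
E
```

```text
(615.69873046875, 73.3263168334961, 35.182926177978516)
t: 18.25
tcp_pos: [0.6246, -0.0144, 0.0577]
tool_rot: [0.0, 0.707, 0.707, 0.0]
contact_force: [-1.4, 0.9, 5.6]
finger_gap: 0.0421
tcp [ 0.6246 -0.0144  0.0577] toolx [ 0.001  1.    -0.   ] tooly [ 1.    -0.001  0.001] tilt [ 0.0007 -0.0001] units xyz [-0.   -0.    0.01]
[-1.95363946  0.06055371  5.51279179]
```

View pics/s10c.png

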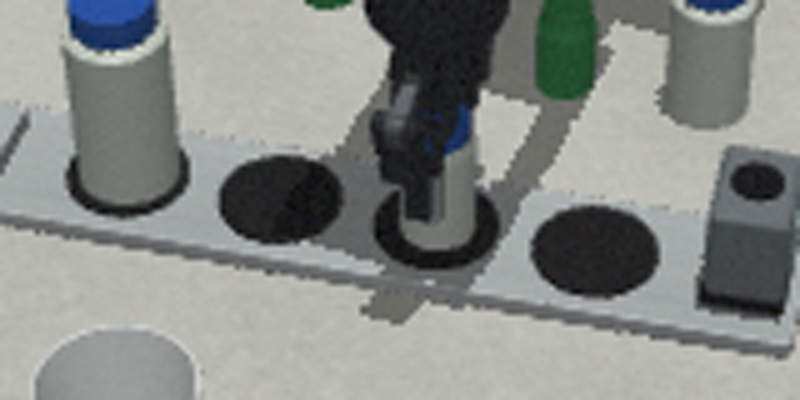

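View pics/w10.png

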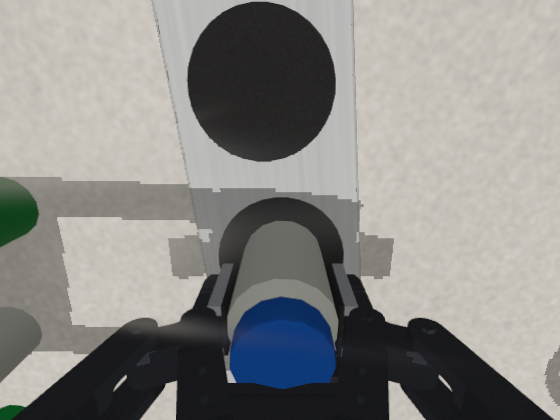

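```bash
python3 -m handwheel '[[[0,0,-0.16,0,0,0],[-0.08,0,0,0,0,0],[0,0,0,0,0,0],[0,0,0.1,0,0,0],[0,0,0.06,0,0,0],[0,0,0,0,0,0]]]'
python3 -m handwheel '[[[0,0,0,0,0,0],[0,0,0,0,0,0],[0,0,0,0,0,0],[0,0,0,0,0,0],[0,0,0,0,0,0],[0,0,0,0,0,0]]]' 1
python3 -m handwheel '[[[0,0,-0.3,0,0,0],[0,0,-0.7,0,0,0],[0,0,-1,0,0,0],[0,0,-1,0,0,0],[0,0,-1,0,0,0],[0,0,-1,0,0,0],[0,0,-1,0,0,0],[0,0,-0.7,0,0,0],[0,0,0,0,0,0],[0,0,0,0,0,0]]]'
python3 - <<'E'
from h import *
im,c=snap('wrist','w11'); go(0.4575,0.096); cap(im,c,.095,.018)
E
```

```text
t: 18.95
tcp_pos: [0.6245, -0.0166, 0.0577]
tool_rot: [0.0, 0.707, 0.707, 0.0]
contact_force: [-1.3, -0.1, 7.8]
finger_gap: 0.042
t: 19.55
tcp_pos: [0.6244, -0.0165, 0.0567]
tool_rot: [-0.0, 0.707, 0.707, -0.0]
contact_force: [0.3, -0.2, 0.2]
finger_gap: 0.0853
t: 20.55
tcp_pos: [0.6243, -0.0165, 0.2246]
tool_rot: [0.0, 0.707, 0.707, 0.0]
contact_force: [-0.3, 0.2, -0.9]
finger_gap: 0.0851
tcp [ 0.6237 -0.0165  0.2236] toolx [0.001 1.    0.   ] tooly [ 1.    -0.001 -0.001] tilt [-0.0013  0.0001] units xyz [ 4.49 -6.65  0.01]
blob [   4   19   76   69 3966] axis [0.4702 0.0725] width 0.052
blob [ 262  184   42   44 1483] axis [ 0.6243 -0.0163] width 0.0339
```

View pics/w11.png

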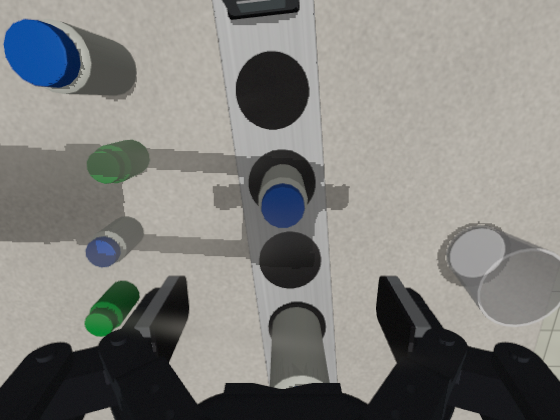

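B is upright on R at (0.6243,−0.0163), within 1 mm of the pad centre. Next is C.

```bash
python3 -m handwheel '[[[0.3,-0.5,0,0,0,0],[0.6,-0.9,0,0,0,0],[0.68,-1,0,0,0,0],[0.68,-1,0,0,0,0],[0.68,-1,0,0,0,0],[0.68,-1,0,0,0,0],[0.5,-0.75,0,0,0,0],[0.37,-0.5,0,0,0,0],[0,0,0,0,0,0],[0,0,0,0,0,0]]]'
python3 - <<'E'
from h import *
im,c=snap('wrist','w12'); go(0.4575,0.096,.061); cap(im,c,.102,.021)
E
```

```text
t: 21.6
tcp_pos: [0.4585, 0.0959, 0.2242]
tool_rot: [0.0, 0.707, 0.707, 0.0]
contact_force: [-0.1, 0.4, -0.6]
finger_gap: 0.0857
tcp [0.4592 0.0957 0.2243] toolx [ 0.001  1.    -0.   ] tooly [ 1.    -0.001  0.001] tilt [ 0.001  -0.0003] units xyz [ 0.01 -0.07  6.53]
blob [ 257  183   51   52 2126] axis [0.4582 0.0959] width 0.0401
blob [ 439  301   45   39 1241] axis [ 0.6062 -0.0106] width 0.0392
blob [261 338  26  22 445] axis [ 0.451  -0.0291] width 0.0238
```

View pics/w12.png

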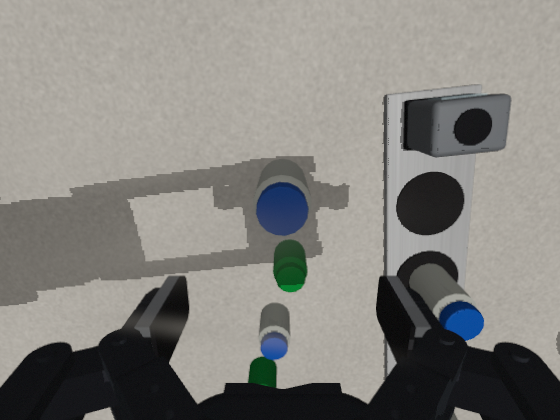

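C is under the jaws at (282,208), with the green neighbour clear at (290,265). Grasping C.

```bash
python3 -m handwheel '[[[0,-0.03,0.5,0,0,0],[0,0,1,0,0,0],[0,0,1,0,0,0],[0,0,1,0,0,0],[0,0,1,0,0,0],[0,0,1,0,0,0],[0,0,0.7,0,0,0],[0,0,0.33,0,0,0],[0,0,0,0,0,0],[0,0,0,0,0,0]]]'
python3 -m handwheel '[[[0,0,0,0,0,0],[0,0,0,0,0,0],[0,0,0,0,0,0],[0,0,0,0,0,0],[0,0,0,0,0,0],[0,0,0,0,0,0],[0,0,0,0,0,0],[0,0,0,0,0,0],[0,0,0,0,0,0]]]' -1 35
python3 -m handwheel '[[[0,0,-0.3,0,0,0],[0,0,-0.6,0,0,0],[0,0,-1,0,0,0],[0,0,-1,0,0,0],[0,0,-1,0,0,0],[0,0,-1,0,0,0],[0,0,-0.7,0,0,0],[0,0,-0.4,0,0,0],[0,0,0,0,0,0],[0,0,0,0,0,0]]]'
python3 - <<'E'
from h import *
im,c=snap('wrist','w13'); go(0.6335,-0.1055,.076)
E
```

```text
t: 22.65
tcp_pos: [0.4585, 0.0957, 0.0613]
tool_rot: [0.0, 0.708, 0.707, 0.0]
contact_force: [0.9, -0.2, -0.1]
finger_gap: 0.0856
t: 23.55
tcp_pos: [0.4582, 0.096, 0.0621]
tool_rot: [0.001, 0.707, 0.707, 0.001]
contact_force: [-0.9, -0.2, 7.3]
finger_gap: 0.049
t: 24.55
tcp_pos: [0.4569, 0.0958, 0.2105]
tool_rot: [-0.0, 0.707, 0.707, -0.0]
contact_force: [-0.1, 0.1, -3.3]
finger_gap: 0.0489
tcp [0.4566 0.0958 0.2101] toolx [ 0.001  1.    -0.   ] tooly [ 1.    -0.001 -0.002] tilt [-0.0021 -0.0002] units xyz [-8.04  7.1   5.35]
```

View pics/w13.png

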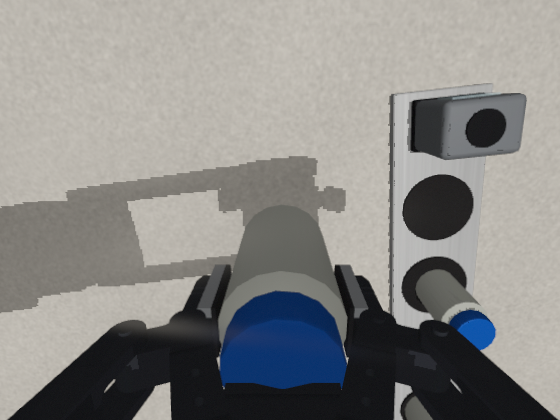

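```bash
python3 -m handwheel '[[[-0.4,0.35,0,0,0,0],[-0.8,0.7,0,0,0,0],[-1,0.88,0,0,0,0],[-1,0.88,0,0,0,0],[-1,0.88,0,0,0,0],[-1,0.88,0,0,0,0],[-1,0.88,0,0,0,0],[-1,0.88,0,0,0,0],[-0.6,0.55,0,0,0,0],[-0.26,0.22,0,0,0,0],[0,0,0,0,0,0]]]'
python3 - <<'E'
from h import *
go(0.6335,-0.106,.083)
E
```

```text
t: 25.7
tcp_pos: [0.6351, -0.1072, 0.2096]
tool_rot: [-0.001, 0.708, 0.706, -0.001]
contact_force: [-0.6, 0.6, -2.4]
finger_gap: 0.049
tcp [ 0.6351 -0.1072  0.2096] toolx [0.003 1.    0.   ] tooly [ 1.    -0.003 -0.002] tilt [-0.0018  0.0003] units xyz [ 0.05 -0.05  5.06]
```

```bash
python3 -m handwheel '[[[0.05,-0.06,0.5,0,0,0],[0,0,1,0,0,0],[0,0,1,0,0,0],[0,0,1,0,0,0],[0,0,1,0,0,0],[0,0,0.4,0,0,0],[0,0,0.1,0,0,0],[0,0,0,0,0,0],[0,0,0,0,0,0]]]'
python3 - <<'E'
from h import *
im,c=snap('wrist','w14'); go(0.6335,-0.106,.0765); print(ctrl.observe()['contact_force'])
im,c=snap('scene'); cv2.imwrite('pics/s14c.png',cv2.resize(im[180:280,180:340,::-1],None,fx=5,fy=5,interpolation=cv2.INTER_CUBIC))
E
```

```text
t: 26.6
tcp_pos: [0.6342, -0.1045, 0.0874]
tool_rot: [0.001, 0.707, 0.707, 0.001]
contact_force: [0.2, -0.5, -1.1]
finger_gap: 0.0488
tcp [ 0.6343 -0.1046  0.0875] toolx [ 0.001  1.    -0.001] tooly [ 1.    -0.001  0.003] tilt [ 0.0027 -0.0006] units xyz [-0.06 -0.03  0.44]
[ 0.51111373  0.72415954 -0.93970603]
```

View pics/s14c.png

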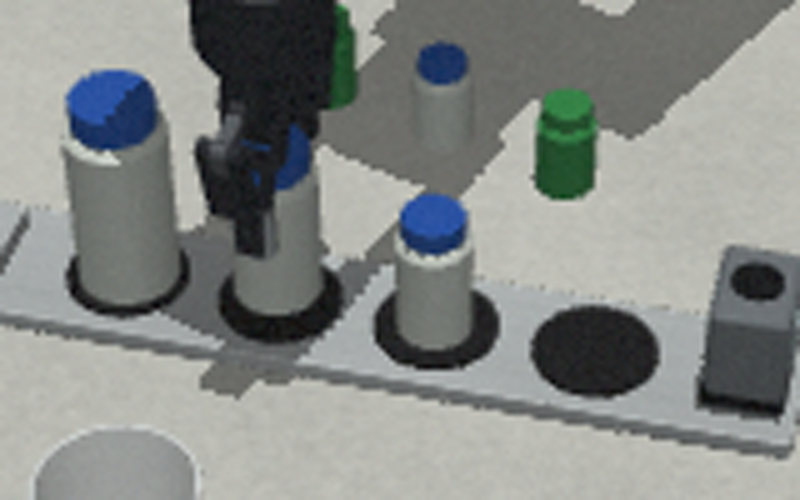

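View pics/w14.png

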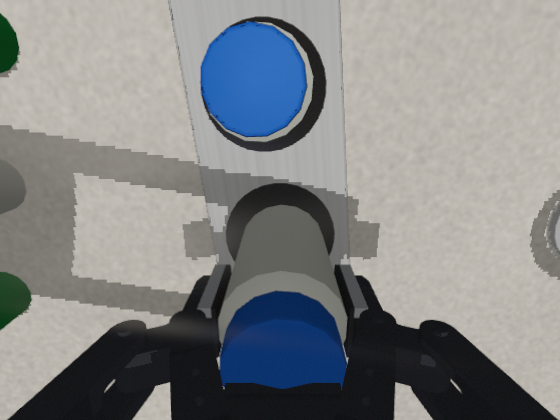

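C is about 10 mm above Q and centred in both views. Lowering it.

```bash
python3 -m handwheel '[[[-0.06,-0.03,0.2,0,0,0],[0,0,0.14,0,0,0],[0,0,0.06,0,0,0],[0,0,0.03,0,0,0],[0,0,0,0,0,0],[0,0,0,0,0,0]]]'
python3 - <<'E'
from h import *
go(0.6335,-0.106,.0765); print(ctrl.observe()['contact_force'])
E
```

```text
t: 27.3
tcp_pos: [0.6325, -0.1063, 0.0771]
tool_rot: [0.0, 0.708, 0.707, 0.0]
contact_force: [-3.5, 0.8, 9.8]
finger_gap: 0.0491
tcp [ 0.6325 -0.1063  0.0771] toolx [ 0.001  1.    -0.   ] tooly [ 1.    -0.001  0.001] tilt [ 0.0008 -0.0005] units xyz [0.01 0.04 0.02]
[-3.46097045  0.75628037  9.80750203]
```

```bash
python3 -m handwheel '[[[0,0,0,0,0,0],[0,0,0,0,0,0],[0,0,0,0,0,0],[0,0,0,0,0,0],[0,0,0,0,0,0],[0,0,0,0,0,0]]]' 1
python3 -m handwheel '[[[0,0,-0.3,0,0,0],[0,0,-0.7,0,0,0],[0,0,-1,0,0,0],[0,0,-1,0,0,0],[0,0,-1,0,0,0],[0,0,-1,0,0,0],[0,0,-0.5,0,0,0],[0,0,-0.2,0,0,0],[0,0,0,0,0,0],[0,0,0,0,0,0]]]'
python3 - <<'E'
from h import *
im,c=snap('wrist','w15'); go(0.449,-0.073); cap(im,c,.117,.021)
E
```

```text
t: 27.9
tcp_pos: [0.6325, -0.106, 0.0751]
tool_rot: [-0.0, 0.707, 0.707, -0.0]
contact_force: [-0.4, 0.5, 0.1]
finger_gap: 0.0852
t: 28.9
tcp_pos: [0.6318, -0.1059, 0.2165]
tool_rot: [-0.001, 0.707, 0.707, -0.001]
contact_force: [-0.1, 0.5, 0.6]
finger_gap: 0.0853
tcp [ 0.6317 -0.1058  0.2163] toolx [0.001 1.    0.001] tooly [ 1.    -0.001 -0.003] tilt [-0.0027  0.0006] units xyz [ 1.31 -7.31  0.02]
blob [ 248   63   50   53 2091] axis [ 0.638 -0.017] width 0.0318
blob [ 256  191   56   57 2526] axis [ 0.6322 -0.1068] width 0.0404
blob [ 264  304   62   66 3186] axis [ 0.6407 -0.2202] width 0.0507
```

View pics/w15.png

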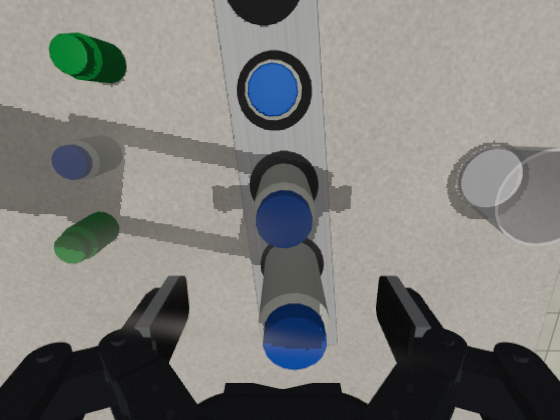

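C is upright on Q, 1.5 mm from centre. Next is A.

```bash
python3 -m handwheel '[[[0.1,-0.5,0,0,0,0],[0.15,-0.9,0,0,0,0],[0.18,-1,0,0,0,0],[0.18,-1,0,0,0,0],[0.18,-1,0,0,0,0],[0.18,-1,0,0,0,0],[0.18,-1,0,0,0,0],[0.1,-0.6,0,0,0,0],[0.05,-0.3,0,0,0,0],[0,0,0,0,0,0],[0,0,0,0,0,0]]]'
python3 - <<'E'
from h import *
im,c=snap('wrist','w16'); go(0.449,-0.073,.029); cap(im,c,.06,.015,200)
E
```

```text
t: 30.05
tcp_pos: [0.4512, -0.0736, 0.218]
tool_rot: [0.001, 0.707, 0.707, 0.0]
contact_force: [0.8, 0.4, -0.4]
finger_gap: 0.0856
tcp [ 0.4514 -0.0737  0.218 ] toolx [ 0.001  1.    -0.   ] tooly [ 1.    -0.001  0.001] tilt [ 0.0015 -0.0003] units xyz [ 0.03 -0.11  7.56]
blob [ 485  111   60   49 2278] axis [ 0.6345 -0.0371] width 0.0492
blob [264 181  32  33 832] axis [ 0.449 -0.074] width 0.0285
blob [ 483  230   68   55 2816] axis [ 0.6658 -0.153 ] width 0.0629
blob [505 338  55  42 596] axis [ 0.7092 -0.2672] width 0.0563
```

View pics/w16.png

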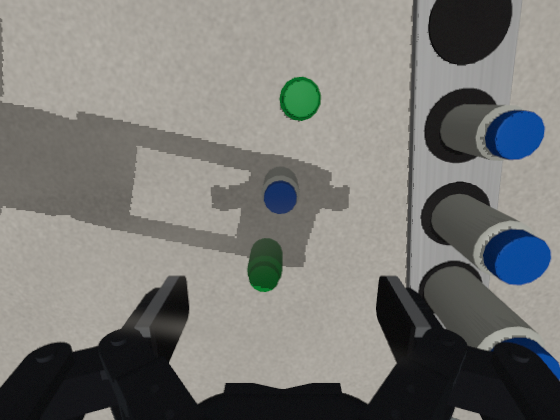

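A is the blue cap at (280,197), between the two green ones at (300,98) and (264,275), and the jaws straddle it along x. Grasping it.

```bash
python3 -m handwheel '[[[0,-0.1,0.5,0,0,0],[0,0,1,0,0,0],[0,0,1,0,0,0],[0,0,1,0,0,0],[0,0,1,0,0,0],[0,0,1,0,0,0],[0,0,1,0,0,0],[0,0,0.7,0,0,0],[0,0,0.35,0,0,0],[0,0,0,0,0,0],[0,0,0,0,0,0]]]'
python3 -m handwheel '[[[0,0,0,0,0,0],[0,0,0,0,0,0],[0,0,0,0,0,0],[0,0,0,0,0,0],[0,0,0,0,0,0],[0,0,0,0,0,0],[0,0,0,0,0,0],[0,0,0,0,0,0],[0,0,0,0,0,0],[0,0,0,0,0,0]]]' -1 25
python3 - <<'E'
from h import *
go(0.449,-0.074,.029)
E
python3 -m handwheel '[[[0,0,-0.3,0,0,0],[0,0,-0.6,0,0,0],[0,0,-1,0,0,0],[0,0,-1,0,0,0],[0,0,-1,0,0,0],[0,0,-1,0,0,0],[0,0,-0.7,0,0,0],[0,0,-0.4,0,0,0],[0,0,0,0,0,0],[0,0,0,0,0,0]]]'
python3 - <<'E'
from h import *
im,c=snap('wrist','w17'); go(0.6157,0.0733,.044)
E
```

```text
t: 31.2
tcp_pos: [0.4485, -0.0736, 0.0292]
tool_rot: [0.0, 0.707, 0.707, 0.0]
contact_force: [0.4, -0.3, 0.3]
finger_gap: 0.0854
t: 32.2
tcp_pos: [0.448, -0.0734, 0.0297]
tool_rot: [0.001, 0.707, 0.707, 0.0]
contact_force: [-0.5, -0.1, 5.3]
finger_gap: 0.0355
tcp [ 0.448  -0.0734  0.0297] toolx [ 0.001  1.    -0.   ] tooly [ 1.    -0.001  0.001] tilt [ 0.0013 -0.0003] units xyz [-0.02  0.04  0.03]
t: 33.2
tcp_pos: [0.4471, -0.0732, 0.1786]
tool_rot: [-0.0, 0.707, 0.707, -0.0]
contact_force: [0.3, -0.7, -1.2]
finger_gap: 0.0349
tcp [ 0.4468 -0.0731  0.1782] toolx [0.001 1.    0.   ] tooly [ 1.    -0.001 -0.002] tilt [-0.0018  0.0004] units xyz [5.86 6.76 5.36]
```

View pics/w17.png

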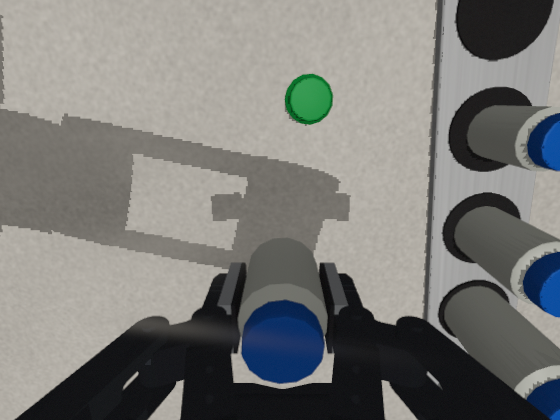

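A is held at a 35 mm gap. Carrying it to S.

```bash
python3 -m handwheel '[[[0.4,0.46,0,0,0,0],[0.7,0.81,0,0,0,0],[0.87,1,0,0,0,0],[0.87,1,0,0,0,0],[0.87,1,0,0,0,0],[0.87,1,0,0,0,0],[0.7,0.8,0,0,0,0],[0.4,0.46,0,0,0,0],[0.18,0.23,0,0,0,0],[0,0,0,0,0,0]]]'
python3 -m handwheel '[[[0,0,0.5,0,0,0],[0,0,1,0,0,0],[0,0,1,0,0,0],[0,0,1,0,0,0],[0,0,1,0,0,0],[0,0,0.4,0,0,0],[0,0,0,0,0,0],[0,0,0,0,0,0]]]'
python3 - <<'E'
from h import *
im,c=snap('wrist','w18'); go(0.6157,0.0735,.0445); print(ctrl.observe()['contact_force'])
im,c=snap('scene'); cv2.imwrite('pics/s18c.png',cv2.resize(im[180:280,180:340,::-1],None,fx=5,fy=5,interpolation=cv2.INTER_CUBIC))
E
```

```text
t: 34.25
tcp_pos: [0.6168, 0.0735, 0.1782]
tool_rot: [-0.0, 0.707, 0.707, -0.001]
contact_force: [0.2, 0.2, 0.1]
finger_gap: 0.035
t: 35.05
tcp_pos: [0.6168, 0.0725, 0.057]
tool_rot: [0.0, 0.708, 0.707, 0.0]
contact_force: [1.2, -0.0, 0.2]
finger_gap: 0.0349
tcp [0.6175 0.0727 0.0577] toolx [0.001 1.    0.   ] tooly [ 1.    -0.001  0.002] tilt [0.0019 0.    ] units xyz [ 0.03 -0.07  0.53]
[ 0.34972083  0.22233417 -0.20563336]
```

View pics/s18c.png

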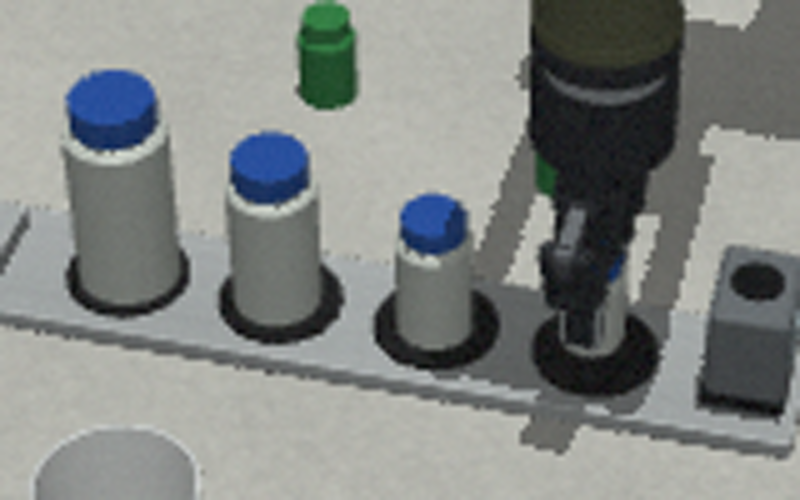

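View pics/w18.png

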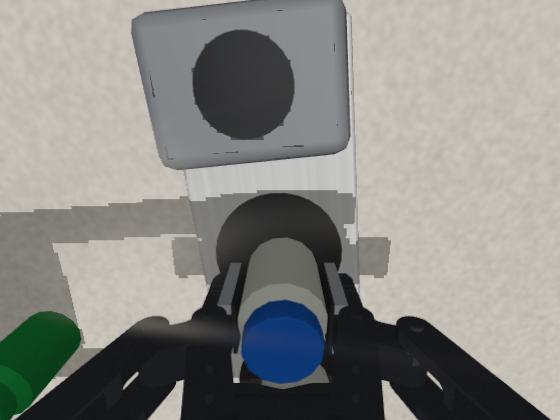

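```bash
python3 -m handwheel '[[[0.05,-0.05,0.25,0,0,0],[0,0,0.18,0,0,0],[0,0,0.07,0,0,0],[0,0,0.04,0,0,0],[0,0,0,0,0,0],[0,0,0,0,0,0]]]'
python3 - <<'E'
from h import *
go(0.6157,0.074,.0445); print(ctrl.observe()['contact_force'])
im,c=snap('wrist','w19')
E
```

```text
t: 35.75
tcp_pos: [0.6153, 0.0744, 0.0448]
tool_rot: [0.0, 0.707, 0.707, 0.0]
contact_force: [-2.8, 0.6, 10.9]
finger_gap: 0.0351
tcp [0.6153 0.0744 0.0448] toolx [0.001 1.    0.   ] tooly [ 1.    -0.001  0.   ] tilt [0.0004 0.    ] units xyz [-0.02  0.02  0.01]
[-2.75837709  0.55213324 10.90655277]
```

View pics/w19.png

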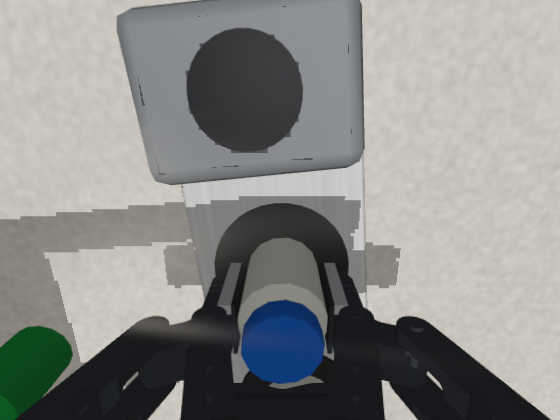

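A is seated on S: pad 216–348 px, bottle centred at 282, 11 N upward. Releasing, backing up and checking.

```bash
python3 -m handwheel '[[[0,0,0,0,0,0],[0,0,0,0,0,0],[0,0,0,0,0,0],[0,0,0,0,0,0],[0,0,0,0,0,0],[0,0,0,0,0,0],[0,0,0,0,0,0]]]' 1
python3 -m handwheel '[[[0,0,-0.3,0,0,0],[0,0,-0.7,0,0,0],[0,0,-1,0,0,0],[0,0,-1,0,0,0],[0,0,-1,0,0,0],[0,0,-1,0,0,0],[0,0,-1,0,0,0],[0,0,-0.5,0,0,0],[0,0,0,0,0,0],[0,0,0,0,0,0]]]'
python3 - <<'E'
from h import *
im,c=snap('wrist','w20'); go(.6,.07); cap(im,c,.075,.015,300)
E
python3 -m handwheel '[[[0,-1,-0.5,0,0,0],[0,-1,-0.5,0,0,0],[0,-1,-0.5,0,0,0],[0,-1,-0.5,0,0,0],[0,-1,0,0,0,0],[0,-1,0,0,0,0],[0,-0.5,0,0,0,0],[0,0,0,0,0,0],[0,0,0,0,0,0]]]'
python3 - <<'E'
from h import *
im,c=snap('top','t20')
for H,rc in((.141,.024),(.117,.021),(.095,.018),(.075,.015)): print(H);cap(im,c,H,rc,50)
cv2.imwrite('pics/t20c.png',cv2.resize(im[140:280,180:440,::-1],None,fx=3,fy=3,interpolation=cv2.INTER_CUBIC))
im,c=snap('scene','s20'); cv2.imwrite('pics/s20c.png',cv2.resize(im[150:280,90:350,::-1],None,fx=3,fy=3,interpolation=cv2.INTER_CUBIC))
print(ctrl.observe()['t'],ctrl.observe()['contact_force'])
E
```

```text
t: 36.5
tcp_pos: [0.6155, 0.0742, 0.0429]
tool_rot: [-0.0, 0.707, 0.707, -0.0]
contact_force: [-0.2, -0.7, 0.5]
finger_gap: 0.0854
t: 37.5
tcp_pos: [0.615, 0.0742, 0.2051]
tool_rot: [-0.0, 0.707, 0.707, -0.0]
contact_force: [0.5, 0.4, -0.9]
finger_gap: 0.0851
tcp [0.6146 0.0742 0.2043] toolx [ 0.001  1.    -0.   ] tooly [ 1.    -0.001 -0.002] tilt [-0.0023 -0.0001] units xyz [-0.17 -0.58  0.  ]
blob [ 266  189   35   36 1015] axis [0.6153 0.0739] width 0.0283
blob [ 274  292   41   43 1445] axis [ 0.6247 -0.0353] width 0.0372
t: 38.45
tcp_pos: [0.4538, 0.0744, 0.2552]
tool_rot: [0.0, 0.707, 0.707, 0.0]
contact_force: [-0.3, -0.8, -0.3]
finger_gap: 0.0853
0.141
blob [335 167  15  16 190] axis [ 0.5935 -0.1787] width 0.0448
blob [307 175  13  13 134] axis [ 0.5811 -0.0956] width 0.0387
blob [278 182  11  11  98] axis [ 0.5696 -0.0116] width 0.0327
0.117
blob [335 167  15  16 190] axis [ 0.6023 -0.1839] width 0.0456
blob [307 175  13  13 134] axis [ 0.59   -0.0987] width 0.0394
blob [278 182  11  11  98] axis [ 0.5785 -0.0123] width 0.0333
0.095
blob [335 167  15  16 190] axis [ 0.6106 -0.1888] width 0.0464
blob [307 175  13  13 134] axis [ 0.5984 -0.1017] width 0.0401
blob [278 182  11  11  98] axis [ 0.5869 -0.0131] width 0.0338
0.075
blob [335 167  15  16 190] axis [ 0.6184 -0.1934] width 0.047
blob [307 175  13  13 134] axis [ 0.6062 -0.1044] width 0.0407
blob [278 182  11  11  98] axis [ 0.5948 -0.0138] width 0.0343
38.55 [-0.29801424  0.51371193  0.38089507]
```

View pics/s20c.png

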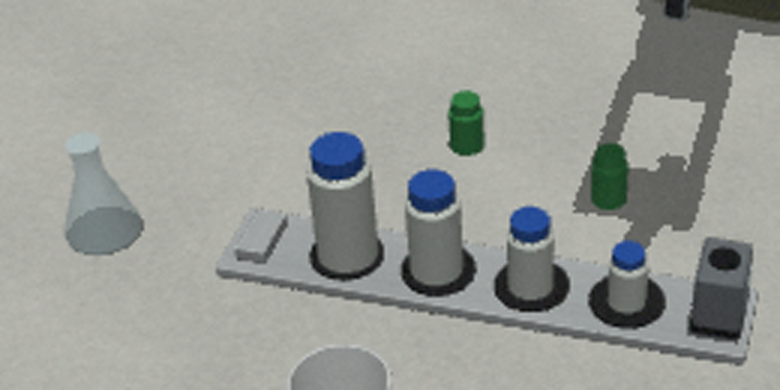

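View pics/t20c.png

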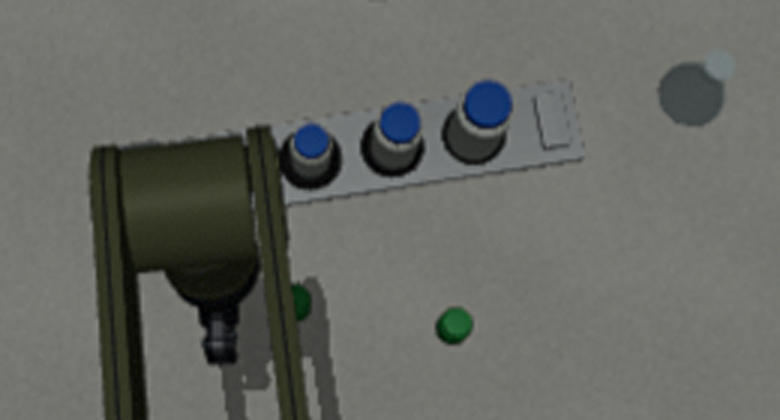

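```bash
python3 - <<'E'
from h import *
c=ctrl.get_calibration('top')
for n,s,H,rc,P in(('D',(335,167,15,16),.141,.024,(.642,-.1935)),('C',(307,175,13,13),.117,.021,(.6333,-.106)),('B',(278,182,11,11),.095,.018,(.6246,-.0162))):
    u=s[0]+s[2]/2-.5; q=plane(c,(u,s[1]-.5),H); print(n,(q[0]-rc).round(4),q[1].round(4),'pad',P)
E
```

```text
D 0.6396 -0.195 pad (0.642, -0.1935)
C 0.6295 -0.1086 pad (0.6333, -0.106)
B 0.6216 -0.0167 pad (0.6246, -0.0162)
```

```bash
python3 - <<'E'
from station import ctrl
print(ctrl.hand_in())
E
```

```text
the job is handed in; nothing more can be done
None
```

The four bottles are lined up by size on the pads: A, the smallest, next to the reader (on the +y side), then B, C and D at the far end. The job was handed in at about 39 s of the 112 s allowed; the hand-in reports no verdict.

- **Final pictures:** all four stand upright inside their pads, and the flask and the green look-alikes show no sign of having been moved. The gripper is open and well clear, with about 0 N on it.
- **Position checks:** close wrist-camera views put A and B within 1 mm of their pad centres and C about 1.5 mm off. I had no such view of D after release. It was lowered to within about 2 mm of the pad centre, and the scene picture shows an even black rim around it.
- **Disagreements:** the overhead camera put B, C and D about 2–4 mm nearer the robot in x, and C also 2.6 mm off in y. One pixel there is about 3 mm and B shows the same shift, so I took it as calibration error and trusted the wrist camera. A was hidden by the arm in that last overhead picture.
- **Forces:** the highest reading I saw was about 11 N, while setting a bottle down. I only read forces at the end of moves.

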